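# Let one tin of tomatoes out of the gravity-feed tin rack

## Robot

A 7-joint arm with a two-finger parallel gripper is mounted at the origin on the work surface; the furniture and walls round the work are solid. World frame = base frame: x ahead of the robot, y to its left, z up, the work surface at z = 0. Lengths are in m, angles in rad, forces in N, time in s.
With the tool pointing down it reaches from about 0.425 to 0.925 m from the base axis. Payload 6.8 kg.
Tool frame: the origin (TCP) lies between the finger pads; the fingertips stand r.tcp_to_tips ahead of it and the grasp point (between the pads) lies 3 mm ahead of it (r.tcp_to_tips is the distance from the TCP to the fingertips, in m); z points along the fingers, y is the line along which they close (so a half turn about z gives the same grasp; the last joint's range is limited). The gripper opens to 85 mm and grips with 20 to 120 N. Pads are 22 mm wide; open, the fingers measure 114 mm over their backs; the gripper's body (76 mm by 85 mm) begins 54 mm behind the grasp point. The pads swing forward as they close: fully open they stand 13 mm farther back than shut.
Start: joints at [-1.366, 0.477, 0.022, 1.555, -0.011, 1.109, -0.083], TCP at [0.208, 0.642, 0.223] pointing down, gripper open.
Joint ranges: [-2.96, 2.96], [-0.34, 2.1], [-1.41, 1.46], [0.24, 2.44], [-1.37, 4.51], [0.17, 1.92], [-2.96, 2.96]. Speed limits (rad/s): [2.39, 2.39, 3.14, 3.14, 3.14, 3.14, 3.14].

## Interface

Orientations are given as a rotation vector (axis times angle).
In Python, from bench import r gives the robot as it stands. The module is installed in compiled form; this text tells all that it offers.
- The arm moves only by the tool step_arm, never from a script. Its argument "moves" is a list of rows, each an object of numbers: "rx", "ry", "rz": the turn, a rotation vector about the tool's x, y, z in degrees; "dx", "dy", "dz": the shift along the tool's x, y, z in mm; "gripper": the opening, from -1 (shut) to 1 (fully open). In form: [{"rx": .., "ry": .., "rz": .., "dx": .., "dy": .., "dz": .., "gripper": ..}, ...]. A call has 1 to 20 rows; each row shifts and turns the commanded pose from where the row before left it, along the tool's axes as they then stand; what a row does not reach is not made up. A row lasts 1/8 s, in which the tool goes at most 62.5 mm and 10.7 degrees, less where a joint would pass 70% of its speed; a pose out of reach is approached as far as the arm can. A call is refused whole if a number of a shift passes 62.5 or a number of a turn 10.7, either way. A call with a gripper value outside its range is refused whole. The fingers move at their own pace and stop on an object; "grip_force" is the grip in N (left out, the last holds). Time passes only in rows, so rows that do not move let the fingers close. It gives the time, the measured TCP pose, the force, the opening and the grip force at its end, in the units of the state.
- r.get_obs(): the state, without advancing time (a new reading comes with each control period).
- r.grab_frame(name): name is "scene" or "top"; returns the picture (420x560x3 uint8, blue, green, red); there is no depth.
- r.camera_info(name): a dict with "mtx" (3x3 intrinsics, pixels), "rvec" (rotation vector, rad) and "tvec" (3), from world to camera coordinates, as OpenCV has them. Camera axes: x right, y down, z forward; pixel columns grow to the right and rows downward; lengths in m; the calibration is good to about 2 mm. A picture is of the moment at which its call begins. camera_info takes no time and is no camera call.
- r.hand_in(): hands the job in; it is judged then, once.
The state is a dict: "clock": time; "joints": joint angles; "qvel": joint speeds; "tau": joint torques, N m; "tcp_pos": TCP position; "orientation": TCP orientation; "contact_force": force on the tool from outside, world axes, zero at the start; "moment": the same for the moment, N m; "grip_width": finger opening in m; "gripper_force": force on a finger pad.
Only numpy, scipy, OpenCV 4.12 (cv2) and the standard library are available. Lean on these libraries where they do the work, as an engineer would, in place of code of your own. Each camera call takes 0.05 s, during which the arm holds its last target. There are 200 camera calls.

## Task

Get one tin of tomatoes out for cooking: with the fingertips press the black paddle of the rack that holds the tomato tins (cream label with red tomatoes) right down, and keep it down until the front tin has rolled out under the lifted gate and lies in the cradle at the outlet. Then let the paddle come right up again, so that the gate shuts and the second tin rolls down against it. Do not touch or pick up any tin, leave the soup rack alone and do not disturb the things standing round about.

Things in the scene. Friction and masses are not known exactly. Their poses are not given: they have to be found in the camera images.
- tomato_rack: White sheet-steel tin rack, fixed on the table: one sloping lane (264 x 75 mm, 190 mm high to its paddle) holding two cream tins with red tomatoes, one behind the other on their sides. Origin: on the table under its middle; x points up the lane, z up; outlet cradle with a 30 mm lip at the -x end; a tin resting there has its centre at x -89 mm, z 55 mm. Across the lane over the tins, 131 mm up, lies the axle of a steel rocker.
- soup_rack: The same rack with the same axes, holding two tins whose label has a brown panel with a bowl of soup. To be left alone. Either rack may stand on the left or on the right.
- tomato_paddle_top (a point): Middle of the upper face of the black ribbed paddle (50 mm along the lane, 54 mm across, 7 mm thick). At rest 176 mm above the table and 68 mm up the lane from the rack's origin, the face rising up the lane by 0.29 rad. Fully pressed it is 39 mm lower and 15 mm farther up the lane, the face falling by 0.29 rad. Nothing stands above it.
- tomato_rocker (a joint): Tomato rack's rocker: 0 at rest, gate shut; 0.58 rad at its stop, paddle fully down (push growing from about 2 to 8 N). Pressing the paddle at the up-lane end lifts the gate at the outlet end, which lets the front tin pass from about 0.4 rad on, and drops a white roller in front of the second tin. A spring lifts the paddle again when let go.
- soup_rocker (a joint): The same for the soup rack's rocker; to stay at 0.
- tomato_tin_front_centre (a point): Centre of the front tomato tin (75 mm diameter, 58 mm long, 0.26 kg, lying across the lane), at the start against the gate. Released, it rolls about 95 mm down into the cradle within about a second.
- tomato_tin_back_centre (a point): Centre of the second tomato tin, at the start touching the front one from behind. When the paddle has come back up it rolls down to the gate, where the front one was.
- tomato_gate_seat (a point): Where the centre of a tin lies when it rests against the shut gate of the tomato rack (fixed to the rack).
- soup_tin_front_centre (a point): Centre of the front soup tin, same size; stays at its gate.
- soup_tin_back_centre (a point): Centre of the second soup tin; stays behind the front one.
- soup_gate_seat (a point): Where the centre of a tin lies against the soup rack's shut gate (fixed to that rack).
- mug: Green and white mug, 78 x 116 x 101 mm, standing by the racks; origin under its middle, z up. A bystander.
- glass: Clear drinking glass, 82 mm across, 86 mm high; origin under its middle, z up. A bystander.
- spice_jar: Spice jar with a yellow cap, 42 mm across, 96 mm high; origin under its middle, z up. A bystander.
Things that resemble listed ones, but are neither listed nor needed, are in the scene too. Leave any yellow look-alike of the part that bears tomato_tin_front_centre alone. Leave any pink look-alike of the part that bears tomato_tin_back_centre alone.

How it is judged:
By the outcome, as a careful person would: the job done as asked, in the order asked, and still so for the second after the job is handed in, with the robot touching nothing.
It also fails if it takes over 32 s, if anything falls off the work surface, if the arm or the gripper's body presses on something with over 40 N, if the wrist force passes 120 N, or if a joint passes its speed limit or range.

## Working session

There is one attempt and no reset: what is moved stays moved. The work goes in short steps, Python scripts to look and compute and a tool call to move; the robot and the scene stay as the last step left them, time stands still between calls to the robot, and variables do not carry over. Pictures are saved under pics/ and viewed, at most 10 in all, crops included, and the job is handed in when it is done.

Besides the shell and the picture viewer there is one more tool, called after "Emit:" in YAML: its name, and indented under it one key for each argument. step_arm: Moves the arm, as the interface text tells. Its arguments: {"type":"object","properties":{"moves":{"type":"array","items":{"type":"object","properties":{"rx":{"type":"number"},"ry":{"type":"number"},"rz":{"type":"number"},"dx":{"type":"number"},"dy":{"type":"number"},"dz":{"type":"number"},"gripper":{"type":"number"}}}},"grip_force":{"type":"number"}},"required":["moves"]}

```bash
mkdir -p pics; python3 - <<'E'
from bench import r
import cv2,numpy as np
for n in("scene","top"):
    cv2.imwrite(f"pics/{n}0.png",r.grab_frame(n)); c=r.camera_info(n)
    R=cv2.Rodrigues(np.array(c["rvec"],float))[0]; print(n,c["mtx"],-R.T@np.ravel(c["tvec"]),R.tolist())
print(r.get_obs(),r.tcp_to_tips)
E
```

```text
scene [[460.93574385   0.         277.13535401]
 [  0.         460.93574385 204.68285304]
 [  0.           0.           1.        ]] [-0.16015033 -0.63044496  1.12844458] [[0.7025774152950033, -0.7116012268688211, -0.002944390629750132], [-0.5397423013601065, -0.5301922255853485, -0.6538917739590786], [0.46374909556773036, 0.4609988046054387, -0.7565823673021124]]
top [[455.4887546    0.         283.56095577]
 [  0.         455.4887546  207.09223876]
 [  0.           0.           1.        ]] [ 0.19748152 -0.01872101  1.28350545] [[-0.007935602511729645, -0.9999203448005676, 0.00981479835199621], [-0.9815759344522215, 0.0059154289200201715, -0.19098086973553408], [0.19090759837425192, -0.011149518133386452, -0.9815446893179998]]
{'clock': 0.1, 'joints': array([-1.36613205,  0.47770224,  0.02237124,  1.55631546, -0.01150519,
        1.1093219 , -0.08309712]), 'qvel': array([ 0.00129279, -0.00349219, -0.00074117, -0.00298482, -0.00121413,
       -0.00054273,  0.00052145]), 'tau': array([ 3.67274435e-03, -5.97761142e+01,  1.61301412e+00, -2.81956297e+01,
        1.27311173e-02,  4.93388419e-03,  9.35953267e-06]), 'tcp_pos': array([0.20755197, 0.64173615, 0.22174938]), 'orientation': array([-4.89275830e-01, -3.10312836e+00,  2.53416012e-03]), 'contact_force': array([ 1.03125501, -0.77504401,  0.86203948]), 'moment': array([ 0.02062236, -0.01341814,  0.02812167]), 'gripper_force': 0.0, 'grip_width': 0.08555982755054077} 0.022
```

View pics/scene0.png

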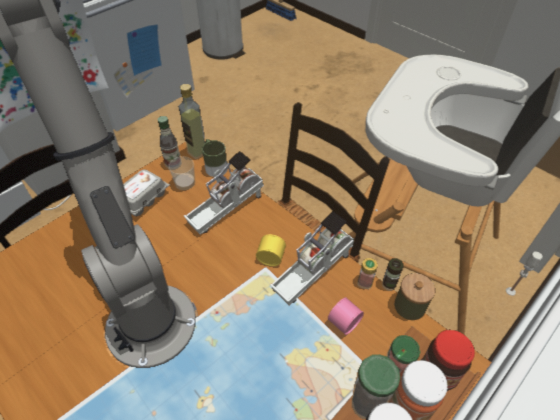

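View pics/top0.png

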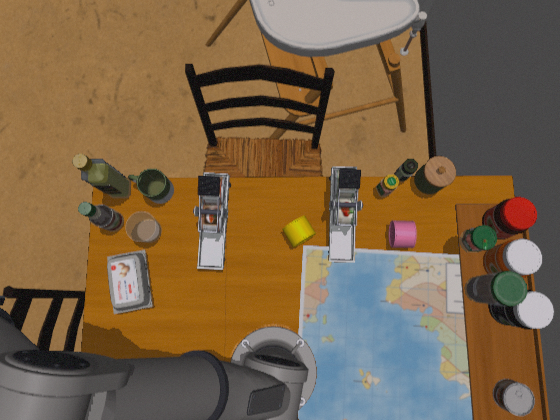

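The scene shows two racks. In the top view the left one has its paddle at about (211,185) and the right one at about (347,179); in the scene view the paddles are at (239,160) and (334,226). The loose yellow and pink tins are decoys. I'll enlarge both racks to read the labels.

```bash
python3 - <<'E'
import cv2,numpy as np
t=cv2.imread("pics/top0.png");s=cv2.imread("pics/scene0.png")
z=lambda im,x,y,w,h:cv2.resize(im[y:y+h,x:x+w],(400,300),interpolation=cv2.INTER_CUBIC)
a=[z(t,150,165,133,100),z(t,280,160,133,100),z(s,180,145,100,75),z(s,270,205,107,80)]
a[3]=z(s,265,215,100,75)
cv2.imwrite("pics/crop.png",np.vstack([np.hstack(a[:2]),np.hstack(a[2:])]))
E
```

```text
(no output)
```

View pics/crop.png

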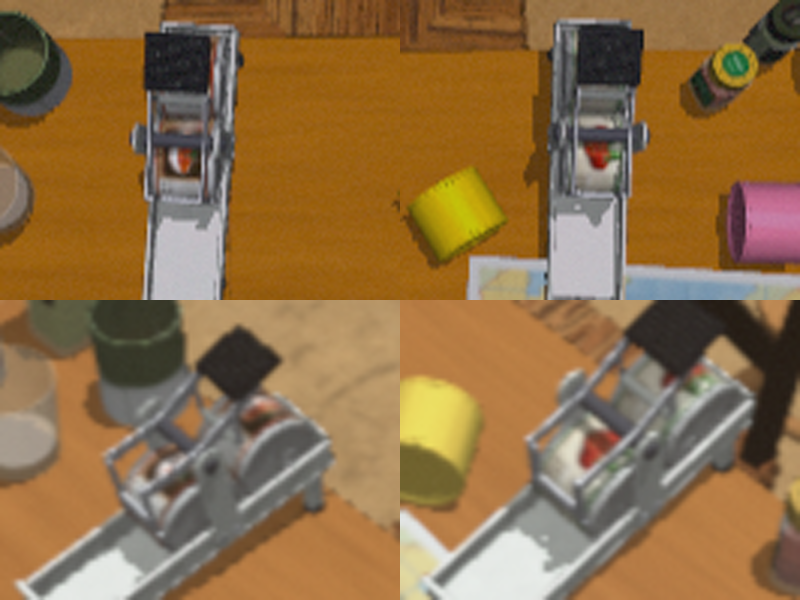

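The right rack (top view paddle ~(349,179), scene paddle ~(335,225)) carries cream labels with red tomatoes and green leaves, so it is the tomato rack. The left one has brown panels with a bowl, so it is soup.

```bash
cat > h.py <<'E'
from bench import r
import cv2,numpy as np
def ray(n,p):
    c=r.camera_info(n);R=cv2.Rodrigues(np.array(c["rvec"],float))[0]
    q=cv2.undistortPoints(np.array([[p]],float),c["mtx"],None).ravel()
    d=R.T@np.array([*q,1]);return -R.T@np.ravel(c["tvec"]),d/np.linalg.norm(d)
def onz(n,p,z):
    o,d=ray(n,p);return o+d*(z-o[2])/d[2]
def tri(p,q):
    a,d=ray("scene",p);b,e=ray("top",q)
    s=np.linalg.lstsq(np.c_[d,-e],b-a,rcond=None)[0]
    return (a+d*s[0]+b+e*s[1])/2,np.linalg.norm(a+d*s[0]-b-e*s[1])
def proj(n,P):
    c=r.camera_info(n);return cv2.projectPoints(np.array([P],float),c["rvec"],np.ravel(c["tvec"]),c["mtx"],None)[0].ravel()
E
python3 - <<'E'
from h import *
t=cv2.imread("pics/top0.png");s=cv2.imread("pics/scene0.png")
def blob(im,x,y,w,h,th):
    m=(im[y:y+h,x:x+w].max(2)<th).astype(np.uint8)
    m=cv2.morphologyEx(m,cv2.MORPH_OPEN,np.ones((7,7)))
    n,l,st,c=cv2.connectedComponentsWithStats(m)
    for i in range(1,n):
        if st[i,4]<60: continue
        k=max(cv2.findContours((l==i).astype(np.uint8),0,2)[0],key=cv2.contourArea)
        print(st[i]+[x,y,0,0,0],c[i]+[x,y],cv2.minAreaRect(k))
    return c[1:]+[x,y]
for th in(55,75):
    print(th);blob(t,328,160,35,34,th);blob(s,310,203,45,45,th)
# right rack front strip (white) in the top view
m=(t[205:263,325:365].min(2)>135).astype(np.uint8)
for y in range(0,58,6):
    x=np.flatnonzero(m[y]); 
    if len(x):print(y+205,x[0]+325,x[-1]+325)
P=onz("top",(349.5,179),.176);print(P,proj("scene",P),tri((335,225),(349.5,179)))
E
```

```text
55
[339 169  21  19 376] [348.98670213 178.44946809] ((21.0, 18.0), (18.0, 20.0), 90.0)
[326 203  24  28 436] [336.5412844  217.36009174] ((27.5, 13.5), (27.0, 23.0), 90.0)
75
[339 168  22  20 416] [349.05528846 177.66346154] ((21.5, 17.5), (19.0, 21.0), 90.0)
[324 203  31  29 548] [337.82664234 218.19343066] ((29.0, 14.0), (28.0, 30.0), 90.0)
205 334 361
211 336 356
217 338 356
223 339 339
229 338 354
235 330 354
241 330 354
247 325 354
253 325 358
259 329 354
[ 0.48374905 -0.19744653  0.176     ] [332.75496975 221.95951055] (array([ 0.48901523, -0.20080323,  0.16050303]), np.float64(0.0029151132018632783))
```

```bash
python3 - <<'E'
from h import *
P=onz("top",(349,178.3),.176);L=onz("top",(341.7,260),.03)
v=P-L;print(P,L,np.hypot(*v[:2]),np.arctan2(v[1],v[0]))
u=v[:2]/np.hypot(*v[:2]);O=P[:2]-.068*u;print("u",u,"O",O)
for a,b,z in((.093,.027,.1833),(.093,-.027,.1833),(.043,.027,.169),(.043,-.027,.169),(-.132,.0375,.03),(-.132,-.0375,.03),(.0,.0375,.131)):
    Q=[*(O+a*u+b*np.array([-u[1],u[0]])),z];print(a,b,proj("top",Q).round(1),proj("scene",Q).round(1))
from scipy.spatial.transform import Rotation as Ro
o=r.get_obs();print(Ro.from_rotvec(o["orientation"]).as_matrix().round(3),o["tcp_pos"])
E
```

```text
[ 0.48556841 -0.19625338  0.176     ] [ 0.29236105 -0.19139419  0.03      ] 0.19326844968940424 -0.025144836074726604
u [ 0.99968389 -0.02514219] O [ 0.4175899  -0.19454371]
0.093 0.027 [338.6 167.7] [331.7 208.9]
0.093 -0.027 [360.1 168.1] [347.1 220.2]
0.043 0.027 [338.  188.4] [318.8 222.4]
0.043 -0.027 [359.4 188.8] [334. 234.]
-0.132 0.0375 [328.1 262.2] [269.  286.9]
-0.132 -0.0375 [355.4 262.7] [288.4 304.7]
0.0 0.0375 [332.1 208. ] [304.1 237.7]
[[-0.951  0.308 -0.   ]
 [ 0.308  0.951 -0.002]
 [-0.    -0.002 -1.   ]] [0.20755197 0.64173615 0.22174938]
```

Emit:
step_arm:
  moves:
    - {"dz": -40,"rz": -8.25,"gripper": -1}
    - {"dz": -40,"rz": -8.25,"gripper": -1}
    - {"dz": -40,"gripper": -1}
    - {"dz": -40,"gripper": -1}
    - {"dx": -16.5,"dy": -48,"gripper": -1}
    - {"dx": -16.5,"dy": -48,"gripper": -1}
    - {"dx": -16.5,"dy": -48,"gripper": -1}
    - {"dx": -16.5,"dy": -48,"gripper": -1}
    - {"dx": -16.5,"dy": -48,"gripper": -1}
    - {"gripper": -1}

```text
invalid input at $.moves[0]: expected keys rx, ry, rz, dx, dy, dz, gripper
```

Emit:
step_arm:
  moves:
    - {"rx": 0,"ry": 0,"rz": -8.25,"dx": 0,"dy": 0,"dz": -40,"gripper": -1}
    - {"rx": 0,"ry": 0,"rz": -8.25,"dx": 0,"dy": 0,"dz": -40,"gripper": -1}
    - {"rx": 0,"ry": 0,"rz": 0,"dx": 0,"dy": 0,"dz": -40,"gripper": -1}
    - {"rx": 0,"ry": 0,"rz": 0,"dx": 0,"dy": 0,"dz": -40,"gripper": -1}
    - {"rx": 0,"ry": 0,"rz": 0,"dx": -16.5,"dy": -48,"dz": 0,"gripper": -1}
    - {"rx": 0,"ry": 0,"rz": 0,"dx": -16.5,"dy": -48,"dz": 0,"gripper": -1}
    - {"rx": 0,"ry": 0,"rz": 0,"dx": -16.5,"dy": -48,"dz": 0,"gripper": -1}
    - {"rx": 0,"ry": 0,"rz": 0,"dx": -16.5,"dy": -48,"dz": 0,"gripper": -1}
    - {"rx": 0,"ry": 0,"rz": 0,"dx": -16.5,"dy": -48,"dz": 0,"gripper": -1}
    - {"rx": 0,"ry": 0,"rz": 0,"dx": 0,"dy": 0,"dz": 0,"gripper": -1}

```text
clock: 1.35
tcp_pos: [0.2862, 0.3966, 0.3829]
orientation: [0.049, 3.141, -0.001]
contact_force: [-0.2, 1.0, 0.6]
grip_width: 0.0
gripper_force: 0.0
```

Emit:
step_arm:
  moves:
    - {"rx": 0,"ry": 0,"rz": 0,"dx": -26,"dy": -49,"dz": 0,"gripper": -1}
    - {"rx": 0,"ry": 0,"rz": 0,"dx": -26,"dy": -49,"dz": 0,"gripper": -1}
    - {"rx": 0,"ry": 0,"rz": 0,"dx": -26,"dy": -49,"dz": 0,"gripper": -1}
    - {"rx": 0,"ry": 0,"rz": 0,"dx": -26,"dy": -49,"dz": 0,"gripper": -1}
    - {"rx": 0,"ry": 0,"rz": 0,"dx": -26,"dy": -49,"dz": 0,"gripper": -1}
    - {"rx": 0,"ry": 0,"rz": 0,"dx": -26,"dy": -49,"dz": 0,"gripper": -1}
    - {"rx": 0,"ry": 0,"rz": 0,"dx": -8,"dy": -49,"dz": 0,"gripper": -1}
    - {"rx": 0,"ry": 0,"rz": 0,"dx": -8,"dy": -49,"dz": 0,"gripper": -1}
    - {"rx": 0,"ry": 0,"rz": 0,"dx": -8,"dy": -49,"dz": 20,"gripper": -1}
    - {"rx": 0,"ry": 0,"rz": 0,"dx": -8,"dy": -49,"dz": 40,"gripper": -1}
    - {"rx": 0,"ry": 0,"rz": 0,"dx": -8,"dy": -49,"dz": 40,"gripper": -1}
    - {"rx": 0,"ry": 0,"rz": 0,"dx": -8,"dy": -49,"dz": 40,"gripper": -1}
    - {"rx": 0,"ry": 0,"rz": 0,"dx": 0,"dy": 0,"dz": 0,"gripper": -1}
    - {"rx": 0,"ry": 0,"rz": 0,"dx": 0,"dy": 0,"dz": 0,"gripper": -1}

```text
clock: 3.1
tcp_pos: [0.4737, -0.1889, 0.2448]
orientation: [-0.038, -3.141, 0.0]
contact_force: [0.6, -0.2, 0.9]
grip_width: -0.0002
gripper_force: 0.0
```

```bash
python3 - <<'E'
from h import *
for i,(n,x,y) in enumerate((("top",290,140),("scene",260,150))):
    f=r.grab_frame(n)
    c=cv2.resize(f[y:y+130,x:x+110],(400,473),interpolation=cv2.INTER_CUBIC)
    a=c if i==0 else np.hstack([a,c])
cv2.imwrite("pics/over.png",a);print(r.get_obs()["tcp_pos"],r.get_obs()["contact_force"])
E
```

```text
[ 0.47424767 -0.18821221  0.2457209 ] [0.32307447 0.24918067 0.08729046]
```

View pics/over.png

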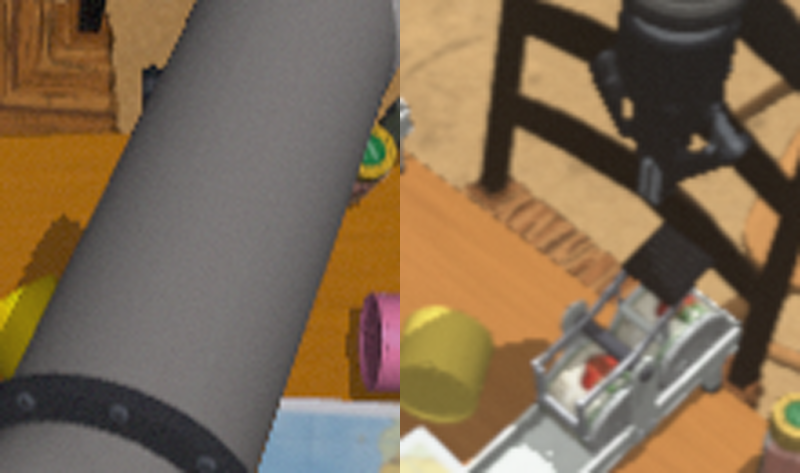

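Top view is blocked by the arm; the scene view shows the shut fingertips at crop (650,195), just over the paddle (668,262). I'll correct sideways and go down.

Emit:
step_arm:
  moves:
    - {"rx": 0,"ry": 0,"rz": 0,"dx": -19,"dy": -8,"dz": 0,"gripper": -1}
    - {"rx": 0,"ry": 0,"rz": 0,"dx": 0,"dy": 0,"dz": 20,"gripper": -1}
    - {"rx": 0,"ry": 0,"rz": 0,"dx": 0,"dy": 0,"dz": 10,"gripper": -1}
    - {"rx": 0,"ry": 0,"rz": 0,"dx": 0,"dy": 0,"dz": 8,"gripper": -1}
    - {"rx": 0,"ry": 0,"rz": 0,"dx": 0,"dy": 0,"dz": 8,"gripper": -1}
    - {"rx": 0,"ry": 0,"rz": 0,"dx": 0,"dy": 0,"dz": 0,"gripper": -1}

```text
clock: 3.95
tcp_pos: [0.4917, -0.1979, 0.1986]
orientation: [-0.039, -3.141, -0.0]
contact_force: [-0.5, -1.1, 0.0]
grip_width: 0.0002
gripper_force: 0.0
```

```bash
python3 - <<'E'
from h import *
f=r.grab_frame("scene");cv2.imwrite("pics/press1.png",cv2.resize(f[170:310,250:390],(560,560),interpolation=cv2.INTER_CUBIC));print(r.get_obs()["tcp_pos"],r.get_obs()["contact_force"])
E
```

```text
[ 0.49193861 -0.19811411  0.19900834] [-0.85333362  1.23100002 -0.07548995]
```

View pics/press1.png

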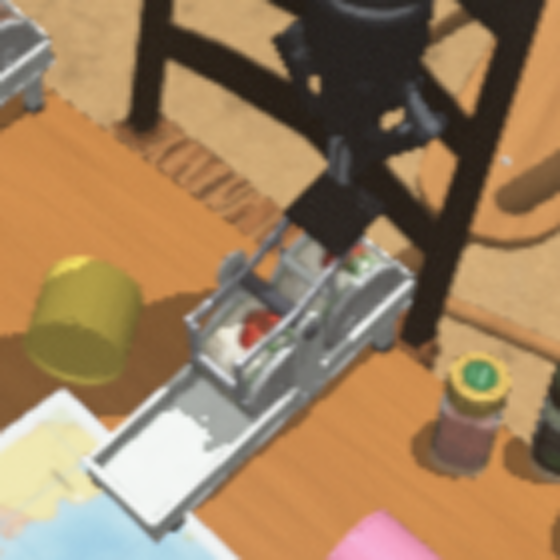

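Fingertips at crop (340,182), just over the paddle's upper half (centre (335,210)), with no contact yet. Pressing.

Emit:
step_arm:
  moves:
    - {"rx": 0,"ry": 0,"rz": 0,"dx": 0,"dy": 0,"dz": 8,"gripper": -1}
    - {"rx": 0,"ry": 0,"rz": 0,"dx": 0,"dy": 0,"dz": 8,"gripper": -1}
    - {"rx": 0,"ry": 0,"rz": 0,"dx": 0,"dy": 0,"dz": 8,"gripper": -1}
    - {"rx": 0,"ry": 0,"rz": 0,"dx": 0,"dy": 0,"dz": 8,"gripper": -1}
    - {"rx": 0,"ry": 0,"rz": 0,"dx": 0,"dy": 0,"dz": 0,"gripper": -1}

```text
clock: 4.62
tcp_pos: [0.4915, -0.1981, 0.1662]
orientation: [-0.039, -3.14, -0.0]
contact_force: [0.9, -0.1, 0.4]
grip_width: -0.0002
gripper_force: 0.0
```

```bash
python3 - <<'E'
from h import *
f=r.grab_frame("scene");cv2.imwrite("pics/press2.png",cv2.resize(f[170:310,250:390],(560,560),interpolation=cv2.INTER_CUBIC));o=r.get_obs();print(o["tcp_pos"],o["contact_force"],o["moment"])
E
```

```text
[ 0.49159923 -0.1981795   0.16656418] [-0.40289408 -0.11195983 -0.19885015] [ 0.01084704 -0.03266018  0.02955273]
```

View pics/press2.png

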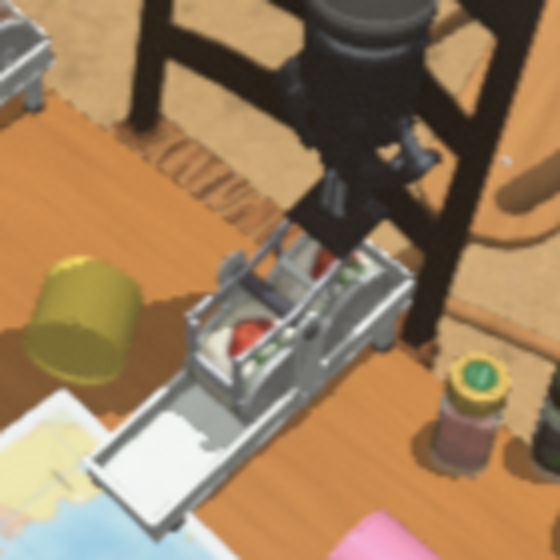

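```bash
python3 - <<'E'
from h import *
for z in(.13,.145,.16,.175,.19,.22,.25): print(z,((proj("scene",[.4916,-.198,z])-[250,170])*4).round())
a=cv2.imread("pics/press1.png").astype(int);b=cv2.imread("pics/press2.png").astype(int)
d=(abs(a-b).max(2)>60).astype(np.uint8)*255
cv2.imwrite("pics/cmp.png",cv2.resize(np.hstack([a[150:450,170:430],b[150:450,170:430],np.dstack([d]*3)[150:450,170:430]]).astype(np.uint8),(792,305)))
E
```

```text
0.13 [333. 244.]
0.145 [335. 231.]
0.16 [337. 217.]
0.175 [339. 203.]
0.19 [341. 188.]
0.22 [346. 159.]
0.25 [350. 128.]
```

View pics/cmp.png

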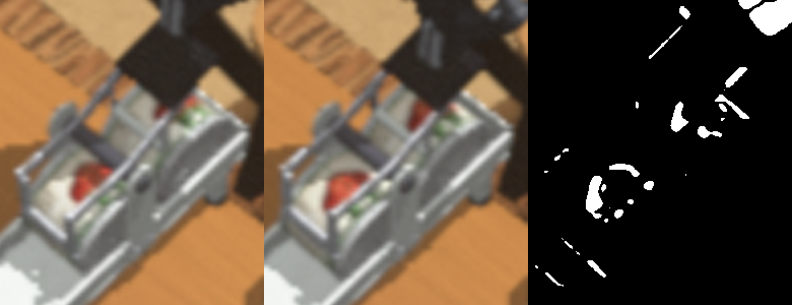

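Emit:
step_arm:
  moves:
    - {"rx": 0,"ry": 0,"rz": 0,"dx": 0,"dy": 0,"dz": 4,"gripper": -1}
    - {"rx": 0,"ry": 0,"rz": 0,"dx": 0,"dy": 0,"dz": 4,"gripper": -1}
    - {"rx": 0,"ry": 0,"rz": 0,"dx": 0,"dy": 0,"dz": 0,"gripper": -1}

```text
clock: 5.05
tcp_pos: [0.4919, -0.1981, 0.1588]
orientation: [-0.039, -3.141, -0.0]
contact_force: [0.7, 0.2, 1.4]
grip_width: -0.0
gripper_force: 0.4
```

```bash
python3 - <<'E'
from h import *
f=r.grab_frame("scene");g=f[195:275,290:370]
g=cv2.resize(g,(560,560),interpolation=cv2.INTER_CUBIC);g=(255*(g/255.)**.45).astype(np.uint8)
cv2.imwrite("pics/press3.png",g);o=r.get_obs();print(o["tcp_pos"],o["contact_force"],o["moment"])
def rot(x,z,t):
    x0,z0=x-.010,z-.131;return .010+x0*np.cos(t)+z0*np.sin(t),.131-x0*np.sin(t)+z0*np.cos(t)
u=np.array([.9997,-.0251]);O=np.array([.4176,-.1945])
for t in(0,.2,.4,.58):
    q=[]
    for a,b,z in((.092,.027,.1833),(.092,-.027,.1833),(.044,-.027,.169),(.044,.027,.169)):
        x,zz=rot(a,z,t);q.append(((proj("scene",[*(O+x*u+b*np.array([-u[1],u[0]])),zz])-[290,195])*7).round().tolist())
    print(t,q)
E
```

```text
[ 0.49173081 -0.19810768  0.1587977 ] [0.45420179 0.02668632 0.70219076] [-0.03228757 -0.13381191 -0.01649288]
0 [[290.0, 99.0], [398.0, 178.0], [310.0, 272.0], [203.0, 190.0]]
0.2 [[302.0, 116.0], [408.0, 194.0], [320.0, 274.0], [214.0, 193.0]]
0.4 [[306.0, 139.0], [411.0, 217.0], [327.0, 280.0], [222.0, 199.0]]
0.58 [[304.0, 165.0], [408.0, 243.0], [330.0, 289.0], [225.0, 209.0]]
```

View pics/press3.png

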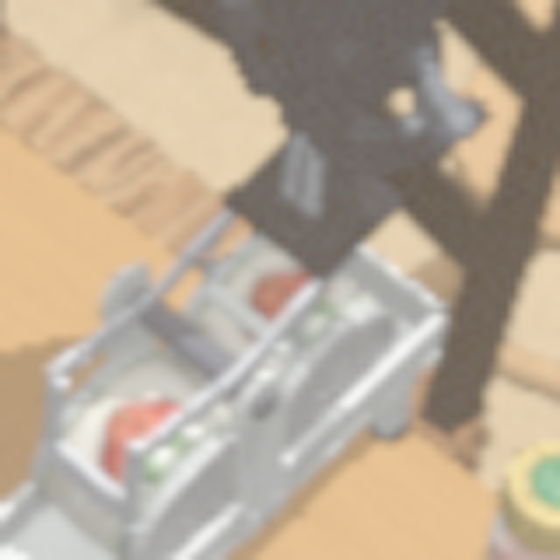

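Moment and finger force begin to rise and the paddle has just started to turn (bottom corner (322,275), right corner (400,195)), so contact comes lower than expected. Continuing in small steps.

Emit:
step_arm:
  moves:
    - {"rx": 0,"ry": 0,"rz": 0,"dx": 0,"dy": 0,"dz": 5,"gripper": -1}
    - {"rx": 0,"ry": 0,"rz": 0,"dx": 0,"dy": 0,"dz": 5,"gripper": -1}
    - {"rx": 0,"ry": 0,"rz": 0,"dx": 0,"dy": 0,"dz": 0,"gripper": -1}

```text
clock: 5.48
tcp_pos: [0.4918, -0.1981, 0.1486]
orientation: [-0.039, -3.141, 0.0]
contact_force: [2.5, 0.4, 2.1]
grip_width: 0.0001
gripper_force: 1.0
```

```bash
python3 - <<'E'
from h import *
f=r.grab_frame("scene");g=f[195:275,290:370]
g=cv2.resize(g,(560,560),interpolation=cv2.INTER_CUBIC);g=(255*(g/255.)**.45).astype(np.uint8)
a=cv2.imread("pics/press3.png");
cv2.imwrite("pics/press4.png",cv2.resize(np.hstack([a,g]),(800,400)))
o=r.get_obs();print(o["tcp_pos"],o["contact_force"],o["moment"],o["tau"].round(2))
E
```

```text
[ 0.49152355 -0.19809841  0.1486074 ] [ 0.75549212 -0.1387513   2.78510916] [-0.05495409 -0.32555741 -0.04731226] [ 2.000e-01 -3.866e+01  7.860e+00 -2.098e+01  1.600e-01  3.200e-01
  1.000e-02]
```

View pics/press4.png

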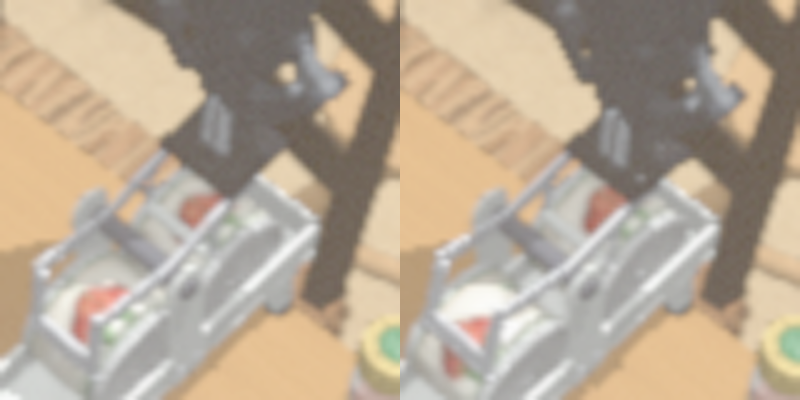

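The paddle is turning, the gate is lifting (right half, gate bar (440,265)) and the front tin is starting to move. Pressing down to the stop.

Emit:
step_arm:
  moves:
    - {"rx": 0,"ry": 0,"rz": 0,"dx": 0,"dy": 0,"dz": 6,"gripper": -1}
    - {"rx": 0,"ry": 0,"rz": 0,"dx": 0,"dy": 0,"dz": 6,"gripper": -1}
    - {"rx": 0,"ry": 0,"rz": 0,"dx": 0,"dy": 0,"dz": 4,"gripper": -1}
    - {"rx": 0,"ry": 0,"rz": 0,"dx": 0,"dy": 0,"dz": 0,"gripper": -1}

```text
clock: 6.02
tcp_pos: [0.4952, -0.1984, 0.134]
orientation: [0.038, 3.136, -0.002]
contact_force: [8.8, 1.4, 7.0]
grip_width: -0.0004
gripper_force: 3.8
```

```bash
python3 - <<'E'
from h import *
f=r.grab_frame("scene");cv2.imwrite("pics/s5.png",f);s=cv2.imread("pics/scene0.png")
o=r.get_obs();print(o["tcp_pos"],o["contact_force"],o["moment"])
u=np.array([.9997,-.0251]);O=np.array([.4176,-.1945])
for n,x,z in(("cradle",-.089,.055),("cradle top",-.089,.0925),("gate seat?",.0,.085)):
    p=proj("scene",[*(O+x*u),z]).round().astype(int);k=np.s_[p[1]-3:p[1]+4,p[0]-3:p[0]+4]
    print(n,p,s[k].mean((0,1)).round(),f[k].mean((0,1)).round())
print(proj("scene",[.474,-.188,.2237]),proj("scene",[.474,-.188,.2457]))
# red pixels in rack region now / start
for im in(s,f):
    h=cv2.cvtColor(im,cv2.COLOR_BGR2HSV)[215:310,265:365];m=(((h[...,0]<8)|(h[...,0]>172))&(h[...,1]>130)&(h[...,2]>70)).astype(np.uint8)
    n,l,st,c=cv2.connectedComponentsWithStats(m);print([(st[i,4],(c[i]+[265,215]).round()) for i in range(1,n) if st[i,4]>8])
E
```

```text
[ 0.49518772 -0.19841481  0.13411947] [7.37675573 1.0872935  5.97874865] [ 0.07112462 -1.55550202 -0.04222122]
cradle [290 281] [229. 233. 229.] [209. 219. 217.]
cradle top [290 274] [183. 187. 184.] [242. 244. 244.]
gate seat? [313 256] [116. 125. 156.] [146. 148. 146.]
[329.11553122 210.43063942] [329.8319962  204.82548408]
[(np.int32(38), array([314., 251.]))]
[(np.int32(33), array([330., 237.]))]
```

```bash
python3 - <<'E'
import cv2,numpy as np
f=cv2.imread("pics/s5.png")
a=cv2.resize(f[205:265,300:360],(500,500),interpolation=cv2.INTER_CUBIC);a=(255*(a/255.)**.4).astype(np.uint8)
b=cv2.resize(f[210:310,255:315],(300,500),interpolation=cv2.INTER_CUBIC)
cv2.imwrite("pics/s5c.png",np.hstack([a,b]))
E
```

```text
(no output)
```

View pics/s5c.png

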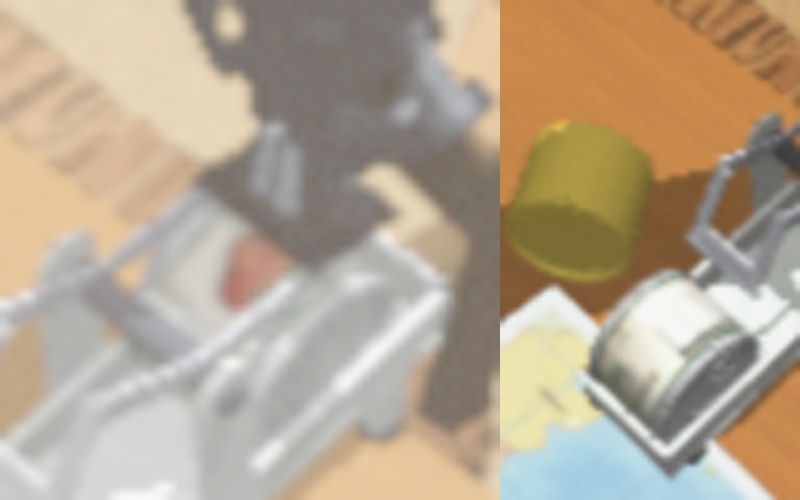

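The front tin lies in the cradle (right half, (670,350)), the gate is up, and the paddle corners match 0.58 rad. I'll press a touch more to make sure of the stop, hold, then rise straight up.

Emit:
step_arm:
  moves:
    - {"rx": 0,"ry": 0,"rz": 0,"dx": 0,"dy": 0,"dz": 2,"gripper": -1}
    - {"rx": 0,"ry": 0,"rz": 0,"dx": 0,"dy": 0,"dz": 0,"gripper": -1}
    - {"rx": 0,"ry": 0,"rz": 0,"dx": 0,"dy": 0,"dz": 0,"gripper": -1}
    - {"rx": 0,"ry": 0,"rz": 0,"dx": 0,"dy": 0,"dz": 0,"gripper": -1}

```text
clock: 6.58
tcp_pos: [0.4955, -0.1984, 0.1323]
orientation: [0.038, 3.135, -0.002]
contact_force: [8.6, 0.4, 5.9]
grip_width: 0.0003
gripper_force: 3.9
```

Emit:
step_arm:
  moves:
    - {"rx": 0,"ry": 0,"rz": 0,"dx": 0,"dy": 0,"dz": -6,"gripper": -1}
    - {"rx": 0,"ry": 0,"rz": 0,"dx": 0,"dy": 0,"dz": -6,"gripper": -1}
    - {"rx": 0,"ry": 0,"rz": 0,"dx": 0,"dy": 0,"dz": -8,"gripper": -1}
    - {"rx": 0,"ry": 0,"rz": 0,"dx": 0,"dy": 0,"dz": -10,"gripper": -1}
    - {"rx": 0,"ry": 0,"rz": 0,"dx": 0,"dy": 0,"dz": -10,"gripper": -1}
    - {"rx": 0,"ry": 0,"rz": 0,"dx": 0,"dy": 0,"dz": -20,"gripper": -1}
    - {"rx": 0,"ry": 0,"rz": 0,"dx": 0,"dy": 0,"dz": -30,"gripper": -1}
    - {"rx": 0,"ry": 0,"rz": 0,"dx": 0,"dy": 0,"dz": -40,"gripper": -1}
    - {"rx": 0,"ry": 0,"rz": 0,"dx": 0,"dy": 0,"dz": -40,"gripper": -1}
    - {"rx": 0,"ry": 0,"rz": 0,"dx": 0,"dy": 0,"dz": 0,"gripper": -1}
    - {"rx": 0,"ry": 0,"rz": 0,"dx": 0,"dy": 0,"dz": 0,"gripper": -1}
    - {"rx": 0,"ry": 0,"rz": 0,"dx": 0,"dy": 0,"dz": 0,"gripper": -1}
    - {"rx": 0,"ry": 0,"rz": 0,"dx": 0,"dy": 0,"dz": 0,"gripper": -1}
    - {"rx": 0,"ry": 0,"rz": 0,"dx": 0,"dy": 0,"dz": 0,"gripper": -1}
    - {"rx": 0,"ry": 0,"rz": 0,"dx": 0,"dy": 0,"dz": 0,"gripper": -1}

```text
clock: 8.45
tcp_pos: [0.4919, -0.1982, 0.3008]
orientation: [-0.039, -3.141, 0.0]
contact_force: [1.1, 0.5, -0.7]
grip_width: -0.0001
gripper_force: 0.0
```

```bash
python3 - <<'E'
from h import *
f=r.grab_frame("scene");cv2.imwrite("pics/s6.png",f);s=cv2.imread("pics/scene0.png");p5=cv2.imread("pics/s5.png")
print(r.get_obs()["tcp_pos"],r.get_obs()["contact_force"])
for n,b in(("start",s),("pressed",p5)):
    d=(abs(f.astype(int)-b).max(2)>45).astype(np.uint8);k,l,st,c=cv2.connectedComponentsWithStats(d[190:320,255:420])
    print(n,[((st[i,:4]+[255,190,0,0]).tolist(),int(st[i,4])) for i in range(1,k) if st[i,4]>12])
for im in(s,p5,f):
    # paddle: black extent along rows, and bottom corner
    m=im[215:245,315:342].max(2)<60;y,x=np.nonzero(m);print("paddle left",x.min()+315,y[x.argmin()]+215,"bottom",y.max()+215,x[y.argmax()]+315)
    h=cv2.cvtColor(im,cv2.COLOR_BGR2HSV)[215:310,265:365];m=(((h[...,0]<10)|(h[...,0]>170))&(h[...,1]>110)&(h[...,2]>60)).astype(np.uint8)
    n,l,st,c=cv2.connectedComponentsWithStats(m);print([(int(st[i,4]),(c[i]+[265,215]).round()) for i in range(1,n) if st[i,4]>6])
E
```

```text
[ 0.49189225 -0.19818422  0.30081347] [-0.23810391  0.17535107  0.44560149]
start [([322, 230, 12, 10], 48), ([328, 231, 21, 29], 275), ([260, 236, 23, 19], 285), ([317, 236, 6, 6], 22), ([268, 242, 39, 57], 857), ([306, 247, 15, 11], 83), ([255, 264, 9, 10], 48)]
pressed [([324, 190, 36, 30], 415), ([319, 200, 29, 60], 567), ([314, 226, 7, 15], 47), ([262, 234, 10, 6], 23), ([286, 240, 38, 41], 557)]
paddle left 322 222 bottom 233 333
[(49, array([314., 251.]))]
paddle left 324 226 bottom 236 336
[(44, array([330., 237.]))]
paddle left 322 222 bottom 233 334
[]
```

Emit:
step_arm:
  moves:
    - {"rx": 0,"ry": 0,"rz": 0,"dx": 0,"dy": 0,"dz": -40,"gripper": -1}
    - {"rx": 0,"ry": 0,"rz": 0,"dx": 50,"dy": 40,"dz": 0,"gripper": -1}
    - {"rx": 0,"ry": 0,"rz": 0,"dx": 0,"dy": 62,"dz": 0,"gripper": -1}
    - {"rx": 0,"ry": 0,"rz": 0,"dx": 0,"dy": 62,"dz": 0,"gripper": -1}
    - {"rx": 0,"ry": 0,"rz": 0,"dx": 0,"dy": 40,"dz": 0,"gripper": -1}
    - {"rx": 0,"ry": 0,"rz": 0,"dx": 0,"dy": 0,"dz": 0,"gripper": -1}
    - {"rx": 0,"ry": 0,"rz": 0,"dx": 0,"dy": 0,"dz": 0,"gripper": -1}
    - {"rx": 0,"ry": 0,"rz": 0,"dx": 0,"dy": 0,"dz": 0,"gripper": -1}

```text
clock: 9.5
tcp_pos: [0.4482, 0.0046, 0.341]
orientation: [0.043, 3.141, 0.0]
contact_force: [0.5, -0.5, 0.3]
grip_width: -0.0002
gripper_force: 0.0
```

```bash
python3 - <<'E'
from h import *
f=r.grab_frame("top");g=r.grab_frame("scene");s=cv2.imread("pics/top0.png");s6=cv2.imread("pics/s6.png")
cv2.imwrite("pics/t7.png",f)
o=r.get_obs();print(o["clock"],o["tcp_pos"],o["joints"].round(2))
# top view: rows along lane centre x=344, mean BGR across 8 px
for y in range(168,262,5): print(y,s[y:y+3,341:349].mean((0,1)).round().tolist(),f[y:y+3,341:349].mean((0,1)).round().tolist())
d=abs(g.astype(int)-s6).max(2)[225:310,265:360]>45;print("scene change since s6",d.sum())
def diff(n,x0,y0,x1,y1):print(n,int((abs(f.astype(int)-s).max(2)[y0:y1,x0:x1]>45).sum()))
diff("jars",375,155,460,200);diff("pink",388,218,420,250);diff("soup rack",192,170,232,272);diff("mug",130,165,175,205);diff("glass",124,210,162,245)
E
```

```text
9.6 [0.44823256 0.00490778 0.3409926 ] [-0.75 -0.05  0.59  1.94  0.03  1.25  1.37]
168 [45.0, 41.0, 42.0] [46.0, 43.0, 44.0]
173 [41.0, 38.0, 38.0] [39.0, 35.0, 36.0]
178 [40.0, 37.0, 37.0] [41.0, 38.0, 38.0]
183 [36.0, 33.0, 33.0] [41.0, 38.0, 38.0]
188 [93.0, 96.0, 98.0] [126.0, 124.0, 124.0]
193 [86.0, 92.0, 96.0] [139.0, 137.0, 137.0]
198 [131.0, 141.0, 146.0] [137.0, 138.0, 141.0]
203 [82.0, 72.0, 73.0] [82.0, 72.0, 72.0]
208 [34.0, 52.0, 115.0] [136.0, 144.0, 150.0]
213 [65.0, 78.0, 137.0] [151.0, 166.0, 170.0]
218 [139.0, 148.0, 155.0] [119.0, 133.0, 135.0]
223 [142.0, 138.0, 139.0] [145.0, 144.0, 147.0]
228 [128.0, 127.0, 125.0] [129.0, 128.0, 126.0]
233 [174.0, 169.0, 172.0] [141.0, 143.0, 145.0]
238 [196.0, 191.0, 195.0] [191.0, 189.0, 194.0]
243 [196.0, 190.0, 194.0] [199.0, 193.0, 198.0]
248 [196.0, 190.0, 194.0] [182.0, 186.0, 190.0]
253 [195.0, 190.0, 193.0] [152.0, 167.0, 174.0]
258 [156.0, 151.0, 154.0] [99.0, 103.0, 106.0]
scene change since s6 709
jars 0
pink 0
soup rack 246
mug 0
glass 0
```

```bash
python3 -c "
from bench import r
print(r.hand_in())"
```

```text
the job is handed in; nothing more can be done
None
```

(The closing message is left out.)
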